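# Chuck the handle into the breakfast caddy and hold it up

### The job

The lifting handle stands loose in the chuck in the middle of the wooden breakfast caddy: turn the chuck's ribbed sleeve clockwise, seen from above, as far as it goes, so that the jaws grip the handle's shank while the caddy stays on the table. Then take the handle by its wooden grip and lift the caddy by it, touching nothing else of the caddy, to about 10 cm above the table, level, with both pots still standing upright in their places. Finish while holding it still up there, and leave all the other things on the table alone.

Things in the scene. Friction and masses are not known exactly. Their poses are not given: they have to be found in the camera images.
- caddy: loose wooden tray, 116 mm (x) by 214 mm (y), rim 29 mm high, on four feet; about 0.6 kg with chuck; origin under its centre on the table, z up. A steel column with the chuck rises from its centre; pots stand at y = +65 and -65 mm, tops 63 mm above the origin. Only friction on the table keeps it from turning (about 0.3 N m)
- sleeve_mid (a point): centre of the chuck sleeve, on the chuck's vertical axis, 87 mm above the caddy's origin. Round ribbed steel ring, 46 mm in diameter, 26 mm tall (13 mm either side of this point); three jaws stand 3 mm out of its top round the shank. Grasp it across its diameter at any yaw, the handle's grip standing up between the fingers
- chuck_sleeve (a joint): turn of the sleeve (rad): grows clockwise seen from above, starts at 0 to 0.25, jaws touch the shank at about 1.18, stop at 1.25. Takes about 0.12 N m, more when the jaws press; stays where it is left. The three jaws close together with it
- handle: loose handle, 0.07 kg, upright in the chuck; z up, origin under its foot, 62 mm above the caddy's origin. Steel foot 16 mm in diameter to z 24 mm, neck 10 mm to z 43, collar 20 mm to z 46, wooden grip z 46 to 75: a block 40 mm along x, 14 mm along y (pinch along y). Turns freely till the jaws close, and may turn with them; closed jaws hold it above the foot, open ones let it out
- pot_left: round cream pot, 58 mm in diameter, 50 mm tall, 65 mm to the +y side of the chuck in the caddy; origin under its centre
- pot_right: the same kind of pot, 65 mm to the -y side of the chuck; origin under its centre
- kettle: white jug kettle with a black handle, 154x220x219 mm, back left; leave alone
- canister: white round canister with a wooden lid, 102 mm wide, 140 mm tall, back right; leave alone
- mug: two-tone mug, 78x116x101 mm, at the back; leave alone
- salt_shaker: salt shaker with a grey top, 44 mm wide, 90 mm tall, at the back; leave alone
- matchbox: matchbox 36x53x14 mm lying behind the caddy; leave alone
- teaspoon: teaspoon 132 mm long lying behind the caddy; leave alone
Mind the look-alikes: they are no part of the job. There is more than one size of the handle; the one meant has the size given above.

How it is judged:
By the outcome, as a careful person would: the job done as asked, in the order asked, and still so for the second after the job is handed in, while the arm keeps its last pose, push and grip.
It also fails if it takes over 51 s, if anything falls off the work surface, if the arm or the gripper's body presses on something with over 40 N, if the wrist force passes 120 N, or if a joint passes its speed limit or range.

### The arm

A 6-joint arm with a two-finger parallel gripper is mounted at the origin on the work surface; the furniture and walls round the work are solid. World frame = base frame: x ahead of the robot, y to its left, z up, the work surface at z = 0. Lengths are in mm, angles in rad, forces in N, time in s.
With the tool pointing down it reaches from about 350 to 875 mm from the base axis. Payload 4.2 kg.
Tool frame: the origin (TCP) lies at the very end of the fingers, on their centre line; the grasp point (between the pads) lies 19 mm behind it; y points along the fingers, z is the direction in which the jaws open and shut, and the axes are right-handed (so a half turn about y gives the same grasp; the last joint's range is limited). The gripper opens to 85 mm and grips with 20 to 120 N. Pads are 22 mm wide; open, the fingers measure 114 mm over their backs; the gripper's body (76 mm by 85 mm) begins 54 mm behind the grasp point. The pads swing forward as they close: fully open they stand 13 mm farther back than shut.
Start: joints at [1.508, 0.385, 0.008, 0, -1.194, -0.259], TCP at [197.639, 592.906, 231.312] pointing down, gripper open.
Joint ranges: [-3.14, 3.14], [-1.21, 2.06], [-1.07, 1.41], [-3.16, 2.05], [-2.99, -0.16], [-3.1, 3.1]. Speed limits (rad/s): [2.79, 2.79, 3.14, 3.14, 3.14, 3.14].

### API

Orientations are given as a unit quaternion [x, y, z, w].
In Python, from bench import arm gives the robot as it stands.
- The arm moves only by the shell command python3 -m creep 'ROWS'. ROWS is JSON, a list of rows, each an object with "delta_pos": the shift along the tool's x, y, z in mm, a list of three; "rot": the turn, a rotation vector about the tool's x, y, z in rad, a list of three; "jaw": the finger opening in mm, from 0 to 85.4. A call has exactly 10 rows; each row shifts and turns the commanded pose from where the row before left it, along the tool's axes as they then stand; what a row does not reach is not made up. A row lasts 1/12 s, in which the tool goes at most 41.7 mm and 7.16 degrees, less where a joint would pass 70% of its speed; a pose out of reach is approached as far as the arm can. A call is refused whole if a number of a shift passes 41.7 or a number of a turn 0.125, either way. A call with a gripper value outside its range is refused whole. The fingers move at their own pace and stop on an object; the grip force is fixed at half the most. Time passes only in rows, so rows that do not move let the fingers close, or fill a call up. It gives the time, the measured TCP pose, the force and the opening at its end, in the units of the state.
- arm.read_state(): the state, without advancing time (a new reading comes with each control period).
- arm.get_image(name): name is "scene" or "top" or "wrist"; returns the picture (420x560x3 uint8, red, green, blue); there is no depth.
- arm.calibration(name): a dict with "intrinsics" (3x3 intrinsics, pixels), "dist_coeffs" ([k1, k2, p1, p2, k3] as OpenCV has them; the pictures are not rectified), "R" (3x3) and "t" (3): a world point X has camera coordinates R X + t. Camera axes: x right, y down, z forward; pixel columns grow to the right and rows downward; lengths in mm; the calibration is good to about 2 mm. A picture is of the moment at which its call begins: read the wrist's pose just before it. calibration takes no time and is no camera call; for the wrist camera it gives the pose at the moment of the call.
- arm.job_done(): hands the job in, once; it reports no verdict.
Trained networks look in the newest picture that a camera, given by its name, has taken for a name from the list of things; names that differ only in an ending like _2 or _b are one class to them, and where a whole thing is asked for, a point or a joint stands for the part that bears it (a point fixed in the world has none). Each returns a list of dicts, best first, with "p" (0 to 1); they miss things now and then, are a little off and sometimes report something else, mostly with a low value. They report only what shows in the picture. A call takes as long as a camera call. They do not tell look-alikes from the thing itself.
- arm.find_in(camera, target): "location" ([column, row] in pixels, amid what is visible of it).
- arm.masks_of(camera, target): "pixels" (420x560 bool, what is visible of it) and "location" ([column, row] in pixels, amid what is visible of it).
The state is a dict: "clock": time; "joints": joint angles; "joint_vel": joint speeds; "joint_efforts": joint torques, N m; "position": TCP position; "ee_rot": TCP orientation; "contact_force": force on the tool from outside, world axes, zero at the start; "wrist_torque": the same for the moment, N m; "gripper_width": finger opening in mm.
Only numpy, scipy, OpenCV 4.12 (cv2) and the standard library are available. Lean on these libraries where they do the work, as an engineer would, in place of code of your own. Each camera call takes 0.05 s, during which the arm holds its last target. There are 200 camera calls.

## Working session

There is one attempt and no reset: what is moved stays moved. The work goes in short steps, Python scripts to look and compute and a shell command to move; the robot and the scene stay as the last step left them, time stands still between calls to the robot, and variables do not carry over. Pictures are saved under pics/ and viewed, about 8 in all and at most 12, crops included, and the job is handed in when it is done.

```bash
mkdir -p pics; python3 - <<'E'
from bench import arm
import cv2,numpy as np
s=arm.read_state();print(s)
ims=[]
for c in ["scene","top"]:
    im=arm.get_image(c);cv2.imwrite(f"pics/{c}0.png",im[...,::-1])
    for t in ["sleeve_mid","handle","caddy","pot_left","pot_right"]:
        print(c,t,[(np.round(d["location"]).tolist(),round(d["p"],2)) for d in arm.find_in(c,t)][:4])
E
```

```text
{'clock': 0.0, 'joints': array([ 1.50758219e+00,  3.85581492e-01,  6.60955981e-03, -5.09557609e-04,
       -1.19398882e+00, -2.58632593e-01]), 'joint_vel': array([ 0.00090493, -0.0025817 ,  0.00014298, -0.00197062, -0.0006763 ,
       -0.00195466]), 'joint_efforts': array([-8.42483178e-05, -3.92286372e+01,  1.88398951e+01,  4.18624967e+00,
       -4.71959080e-03, -3.64943617e-06]), 'position': array([197.47413458, 592.36298974, 230.19859544]), 'ee_rot': array([-0.11327306, -0.69718178,  0.69873763,  0.11345705]), 'contact_force': array([ 1.08667388, -0.37724389, -0.14165581]), 'wrist_torque': array([0.01407554, 0.01223813, 0.02083784]), 'gripper_width': 85.59476809614499}
scene sleeve_mid [([260.0, 258.0], 0.7)]
scene handle [([194.0, 208.0], 0.95), ([316.0, 284.0], 0.87), ([264.0, 217.0], 0.65), ([285.0, 187.0], 0.59)]
scene caddy [([263.0, 264.0], 0.85), ([287.0, 190.0], 0.32)]
scene pot_left [([236.0, 245.0], 0.92)]
scene pot_right [([291.0, 259.0], 0.8)]
top sleeve_mid [([288.0, 237.0], 0.78)]
top handle [([216.0, 261.0], 0.67), ([356.0, 250.0], 0.5), ([294.0, 240.0], 0.39), ([314.0, 167.0], 0.22)]
top caddy [([287.0, 237.0], 0.73)]
top pot_left [([274.0, 257.0], 0.83), ([287.0, 240.0], 0.69)]
top pot_right [([311.0, 234.0], 0.57)]
```

View pics/scene0.png

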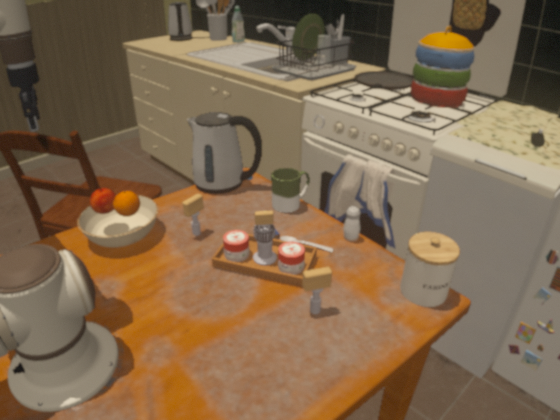

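View pics/top0.png

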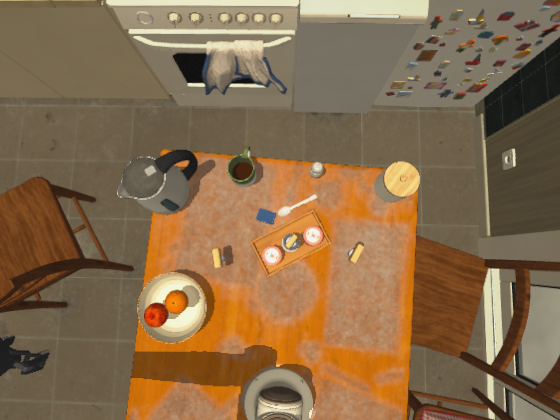

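The caddy sits mid-table: in the top view the chuck is at about (291,241) and the pots at (272,256) and (313,235). Two look-alike handles stand left at (218,257) and right at (356,252). In the scene view the chuck is at (264,240).

```bash
cat > h.py <<'E'
from bench import arm
import cv2,numpy as np
from scipy.spatial.transform import Rotation as Ro
def ray(c,uv,cal=None):
    k=cal or arm.calibration(c);R=np.array(k["R"]);t=np.array(k["t"])
    p=cv2.undistortPoints(np.array([[uv]],float),np.array(k["intrinsics"]),np.array(k["dist_coeffs"]))[0,0]
    return -R.T@t, R.T@np.array([p[0],p[1],1])
def atz(c,uv,z,cal=None):
    o,d=ray(c,uv,cal);return o+d*(z-o[2])/d[2]
def proj(c,X,cal=None):
    k=cal or arm.calibration(c);R=np.array(k["R"])
    return cv2.projectPoints(np.array(X,float).reshape(-1,3),cv2.Rodrigues(R)[0],np.array(k["t"],float),np.array(k["intrinsics"]),np.array(k["dist_coeffs"]))[0][:,0]
E
python3 - <<'E'
from h import *
np.set_printoptions(precision=1,suppress=True)
L=atz("top",(272,256),63);R=atz("top",(313,235),63)
C=atz("top",(291.5,241),130);print(L,R,(L+R)/2,C,np.linalg.norm(L-R))
for c in [(315.5,212),(251.5,243),(265,274),(330,243)]:print(atz("top",c,29))
print("scene",atz("scene",(236,238),63),atz("scene",(291,250),63),atz("scene",(264,213),137))
s=arm.read_state();print(Ro.from_quat(s["ee_rot"]).as_matrix().round(3))
E
```

```text
[424.6  25.8  63. ] [487.2 -91.5  63. ] [455.9 -32.9  63. ] [465.9 -28.1 130. ] 132.99438452379832
[ 558.5 -101.1   29. ]
[461.8  88.7  29. ]
[371.5  46.2  29. ]
[ 466.4 -145.    29. ]
scene [425.9  25.2  63. ] [485.  -90.9  63. ] [464.9 -27.7 137. ]
[[-0.9 -0.  -0.3]
 [ 0.3  0.  -0.9]
 [ 0.  -1.  -0. ]]
```

```bash
python3 - <<'E'
from h import *
np.set_printoptions(precision=1,suppress=True)
print("bowl",atz("top",(175,307),80),atz("top",(140,307),80),"kettle",atz("top",(158,205),110),"lookL",atz("top",(218,257),75),"match",atz("top",(266,216),10),"base",proj("top",[[0,0,0]]))
M=Ro.from_quat(arm.read_state()["ee_rot"]).as_matrix();print(M)
print(M.T@np.array([430-197.5,-31-592.4,30]))
E
```

```text
bowl [277.  293.8  80. ] [274.5 392.6  80. ] kettle [560.1 348.7 110. ] lookL [418.5 179.3  75. ] match [545.6  48.3  10. ] base [[278.2 402.7]]
[[-0.9 -0.  -0.3]
 [ 0.3  0.  -0.9]
 [ 0.  -1.  -0. ]]
[-417.7  -30.   517.9]
```

```bash
A='{"delta_pos":[-21,-3,26],"rot":[0,0,0],"jaw":85}'; true
python3 -m creep '[{"delta_pos":[-21,-3,26],"rot":[0,0,0],"jaw":85},{"delta_pos":[-21,-3,26],"rot":[0,0,0],"jaw":85},{"delta_pos":[-21,-3,26],"rot":[0,0,0],"jaw":85},{"delta_pos":[-21,-3,26],"rot":[0,0,0],"jaw":85},{"delta_pos":[-21,-3,26],"rot":[0,0,0],"jaw":85},{"delta_pos":[-21,-3,26],"rot":[0,0,0],"jaw":85},{"delta_pos":[-21,-3,26],"rot":[0,0,0],"jaw":85},{"delta_pos":[-21,-3,26],"rot":[0,0,0],"jaw":85},{"delta_pos":[-21,-3,26],"rot":[0,0,0],"jaw":85},{"delta_pos":[-21,-3,26],"rot":[0,0,0],"jaw":85}]'
python3 -m creep '[{"delta_pos":[-21,0,26],"rot":[0,0,0],"jaw":85},{"delta_pos":[-21,0,26],"rot":[0,0,0],"jaw":85},{"delta_pos":[-21,0,26],"rot":[0,0,0],"jaw":85},{"delta_pos":[-21,0,26],"rot":[0,0,0],"jaw":85},{"delta_pos":[-21,0,26],"rot":[0,0,0],"jaw":85},{"delta_pos":[-21,0,26],"rot":[0,0,0],"jaw":85},{"delta_pos":[-21,0,26],"rot":[0,0,0],"jaw":85},{"delta_pos":[-21,0,26],"rot":[0,0,0],"jaw":85},{"delta_pos":[-21,0,26],"rot":[0,0,0],"jaw":85},{"delta_pos":[-21,0,26],"rot":[0,0,0],"jaw":85}]'
cat > look.py <<'E'
from h import *
import sys
np.set_printoptions(precision=1,suppress=True)
s=arm.read_state();cal=arm.calibration("wrist");im=arm.get_image("wrist")
cv2.imwrite(f"pics/{sys.argv[1]}.png",im[...,::-1])
np.save("cal.npy",cal,allow_pickle=True)
M=Ro.from_quat(s["ee_rot"]).as_matrix()
print("joints",np.round(s["joints"],3),"jaw yaw",np.degrees(np.arctan2(M[1,2],M[0,2])));print(M.round(3))
print(s["position"],"cam",-np.array(cal["R"]).T@np.array(cal["t"]))
for t in ["sleeve_mid","handle","pot_left","pot_right"]:
    print(t,[(np.round(d["location"]).tolist(),round(d["p"],2)) for d in arm.find_in("wrist",t)][:3])
E
python3 look.py w1
```

```text
clock: 1.43
position: [314.8, 278.2, 261.8]
ee_rot: [0.113, 0.698, -0.698, -0.113]
contact_force: [0.6, 0.4, 0.2]
gripper_width: 84.8
clock: 2.27
position: [431.9, -35.0, 261.8]
ee_rot: [0.114, 0.698, -0.698, -0.113]
contact_force: [1.3, 0.2, -0.3]
gripper_width: 85.0
joints [ 0.3  0.  -0.4  0.  -1.2  1. ] jaw yaw -108.43636492483
[[-0.9  0.  -0.3]
 [ 0.3  0.  -0.9]
 [-0.  -1.  -0. ]]
[431.9 -35.  261.8] cam [507.7 -60.7 403.1]
sleeve_mid []
handle [([268.0, 167.0], 0.98), ([444.0, 126.0], 0.94), ([128.0, 248.0], 0.87)]
pot_left [([240.0, 196.0], 0.85)]
pot_right [([319.0, 116.0], 0.87)]
```

View pics/w1.png

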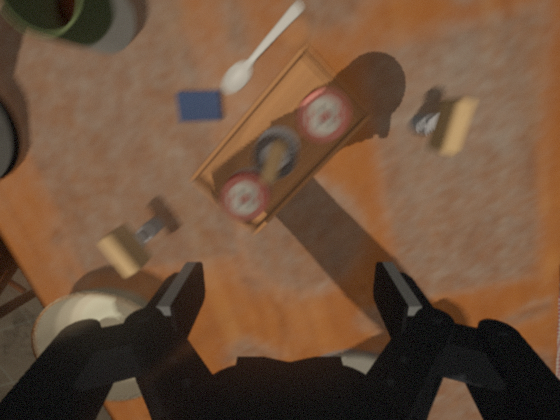

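Wrist view: caddy with pot_left at (243,197), pot_right at (326,114), chuck at about (276,152) with a grip block aligned roughly image-vertical near (272,160). Look-alikes at (124,250) and (457,126), well clear.

```bash
python3 - <<'E'
from h import *
np.set_printoptions(precision=1,suppress=True)
cal=np.load("cal.npy",allow_pickle=True).item()
L=atz("wrist",(243,197),63,cal);R=atz("wrist",(326,114),63,cal);C=atz("wrist",(276,152),100,cal)
print(L,R,(L+R)/2,C,np.linalg.norm(L-R),np.degrees(np.arctan2(*(L-R)[:2]*[-1,1]))if 0 else np.degrees(np.arctan2((L-R)[1],(L-R)[0]))-90)
H=[atz("wrist",p,137,cal) for p in [(268,178),(279,142)]];print(H)
im=cv2.imread("pics/w1.png")[90:260,180:380];cv2.imwrite("pics/w1c.png",cv2.resize(im,None,fx=4,fy=4,interpolation=2)[:600,:800])
E
```

```text
[430.8  22.4  63. ] [490.5 -98.2  63. ] [460.6 -37.9  63. ] [473.  -35.6 100. ] 134.6061196023819 26.329656469075942
[array([457.2, -23.9, 137. ]), array([484.7, -44.1, 137. ])]
```

View pics/w1c.png

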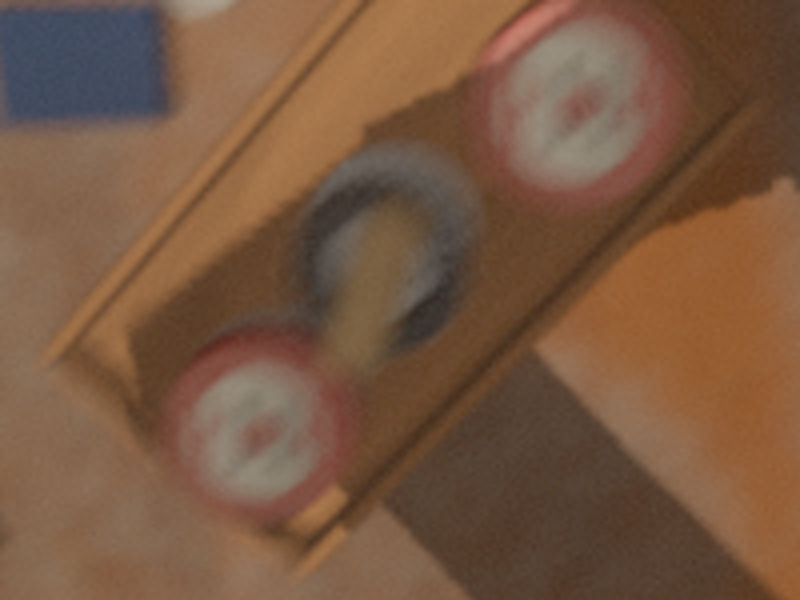

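```bash
python3 look.py w2; python3 - <<'E'
import cv2
im=cv2.imread("pics/w2.png")[80:230,190:390];cv2.imwrite("pics/w2c.png",cv2.resize(im,None,fx=4,fy=4,interpolation=2))
E
```

```text
joints [ 0.3  0.  -0.4 -0.  -1.2  0.9] jaw yaw -108.48136162069585
[[-0.9 -0.  -0.3]
 [ 0.3  0.  -0.9]
 [ 0.  -1.  -0. ]]
[431.4 -33.3 261.3] cam [507.4 -59.1 402.5]
sleeve_mid [([277.0, 142.0], 0.95)]
handle [([269.0, 166.0], 0.73), ([128.0, 248.0], 0.68), ([445.0, 128.0], 0.6)]
pot_left [([244.0, 199.0], 0.88)]
pot_right [([320.0, 116.0], 0.66)]
```

View pics/w2c.png

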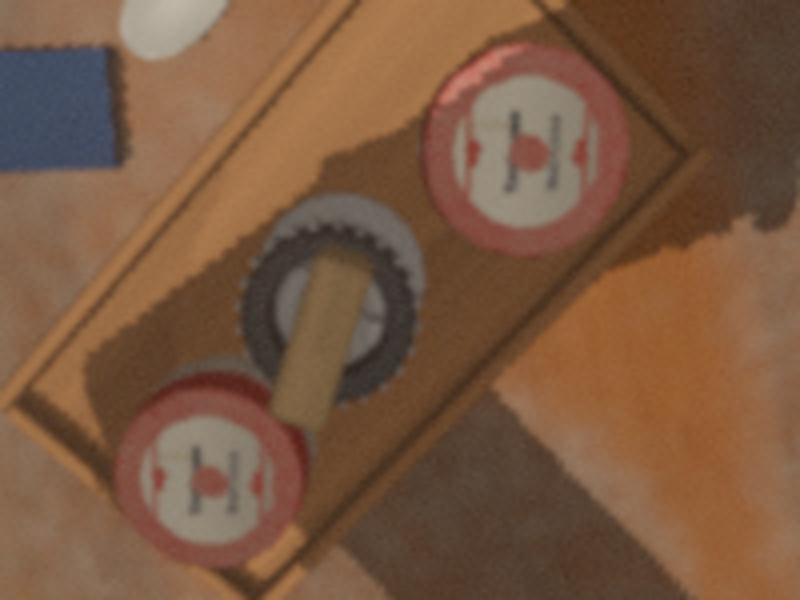

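Sharp now: sleeve ring centre at full-image (272.5,158), pots (242.5,197.5) and (322,117.5), grip block top from (276,142) to (266,185).

```bash
python3 - <<'E'
from h import *
np.set_printoptions(precision=1,suppress=True)
cal=np.load("cal.npy",allow_pickle=True).item()
L=atz("wrist",(242.5,197.5),63,cal);R=atz("wrist",(322,117.5),63,cal);C=atz("wrist",(272.5,158.2),99,cal)
print(L,R,(L+R)/2,C,np.linalg.norm(L-R),np.degrees(np.arctan2((L-R)[1],(L-R)[0]))-90)
a,b=[atz("wrist",p,137,cal) for p in [(276.5,144),(265.5,184)]];print(a,b,(a+b)/2,np.linalg.norm(a-b),np.degrees(np.arctan2(*(a-b)[1::-1])))
a,b=[atz("wrist",p,137,cal) for p in [(270,144),(283,146)]];print(np.linalg.norm(a-b))
M=Ro.from_quat(arm.read_state()["ee_rot"]).as_matrix()
print(M.T@np.array([460-431.4,-32+33.3,0]))
E
```

```text
[429.8  24.8  63. ] [487.6 -91.3  63. ] [458.7 -33.3  63. ] [467.4 -28.5  99. ] 129.67957344690643 26.456232372672176
[483.1 -39.8 137. ] [452.1 -18.3 137. ] [467.6 -29.1 137. ] 37.773855071935486 -34.76778975633939
11.595680749530656
[-26.7   0.  -10.2]
```

Chuck at (467,-28.5), caddy yaw 26.5°, consistent over three views. Jaw axis at 71.5° is nearly across the grip block; turning clockwise from there keeps the fingers off the pots.

```bash
python3 -m creep '[{"delta_pos":[-8,0,-4],"rot":[0,0,0],"jaw":85},{"delta_pos":[-8,0,-4],"rot":[0,0,0],"jaw":85},{"delta_pos":[-8,0,-4],"rot":[0,0,0],"jaw":85},{"delta_pos":[-8,0,-4],"rot":[0,0,0],"jaw":85},{"delta_pos":[0,19,0],"rot":[0,0,0],"jaw":85},{"delta_pos":[0,19,0],"rot":[0,0,0],"jaw":85},{"delta_pos":[0,19,0],"rot":[0,0,0],"jaw":85},{"delta_pos":[0,19,0],"rot":[0,0,0],"jaw":85},{"delta_pos":[0,19,0],"rot":[0,0,0],"jaw":85},{"delta_pos":[0,0,0],"rot":[0,0,0],"jaw":85}]'; python3 look.py w3
```

```text
clock: 3.6
position: [465.2, -28.5, 162.5]
ee_rot: [-0.111, -0.697, 0.699, 0.116]
contact_force: [-0.2, 0.2, -0.7]
gripper_width: 85.1
joints [ 0.3  0.2 -0.5 -0.  -0.9  1. ] jaw yaw -108.49573301128943
[[-0.9 -0.  -0.3]
 [ 0.3 -0.  -0.9]
 [ 0.  -1.   0. ]]
[465.2 -28.5 162.5] cam [542.3 -54.1 303.2]
sleeve_mid [([290.0, 180.0], 0.57)]
handle [([103.0, 309.0], 0.84), ([523.0, 168.0], 0.69), ([286.0, 234.0], 0.58)]
pot_left [([242.0, 259.0], 0.67)]
pot_right [([347.0, 152.0], 0.63)]
```

View pics/w3.png

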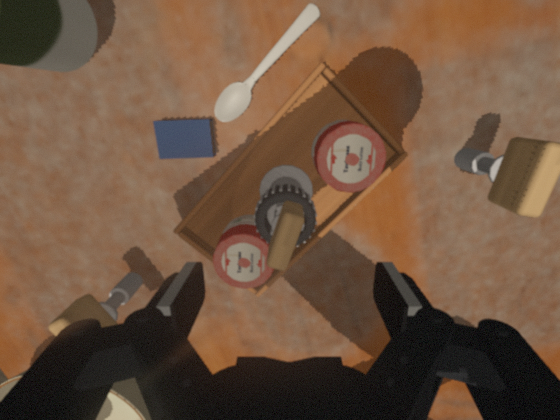

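Sleeve ring centre at (285,216), grip block from (291,205) to (282,270); fingers centred on column ~289.

```bash
python3 - <<'E'
from h import *
np.set_printoptions(precision=1,suppress=True)
cal=np.load("cal.npy",allow_pickle=True).item()
C=atz("wrist",(285,216),99,cal)
s=arm.read_state();M=Ro.from_quat(s["ee_rot"]).as_matrix()
print(C,s["position"],M.T@(np.r_[C[:2],70]-s["position"]))
a,b=[atz("wrist",p,137,cal) for p in [(293,206),(282,268)]];print(a,b,(a+b)/2)
E
```

```text
[470.7 -28.3  99. ] [468.3 -28.  167.6] [-2.2 97.6 -0.4]
[488.5 -39.6 137. ] [451.3 -20.  137. ] [469.9 -29.8 137. ]
```

```bash
python3 -m creep '[{"delta_pos":[-1,12,0],"rot":[0,0,0],"jaw":85},{"delta_pos":[0,12,0],"rot":[0,0,0],"jaw":85},{"delta_pos":[0,12,0],"rot":[0,0,0],"jaw":85},{"delta_pos":[0,12,0],"rot":[0,0,0],"jaw":85},{"delta_pos":[0,12,0],"rot":[0,0,0],"jaw":85},{"delta_pos":[0,12,0],"rot":[0,0,0],"jaw":85},{"delta_pos":[0,12,0],"rot":[0,0,0],"jaw":85},{"delta_pos":[0,12,0],"rot":[0,0,0],"jaw":85},{"delta_pos":[0,0,0],"rot":[0,0,0],"jaw":85},{"delta_pos":[0,0,0],"rot":[0,0,0],"jaw":85}]'; python3 -c "
from bench import arm
s=arm.read_state();print(s['position'],s['contact_force'],s['wrist_torque'],s['joints'].round(2))"
```

```text
clock: 4.68
position: [468.6, -28.4, 70.9]
ee_rot: [0.113, 0.698, -0.698, -0.113]
contact_force: [0.2, 1.3, -0.1]
gripper_width: 84.8
[468.59855513 -28.40776496  70.91804877] [ 0.17497378  1.2815945  -0.10039247] [ 0.0045519  -0.03873127  0.04135151] [ 0.29  0.32 -0.58  0.   -0.68  0.96]
```

```bash
python3 -m creep '[{"delta_pos":[0,0,0],"rot":[0,0,0],"jaw":65},{"delta_pos":[0,0,0],"rot":[0,0,0],"jaw":55},{"delta_pos":[0,0,0],"rot":[0,0,0],"jaw":46},{"delta_pos":[0,0,0],"rot":[0,0,0],"jaw":40},{"delta_pos":[0,0,0],"rot":[0,0,0],"jaw":35},{"delta_pos":[0,0,0],"rot":[0,0,0],"jaw":35},{"delta_pos":[0,0,0],"rot":[0,0,0],"jaw":35},{"delta_pos":[0,0,0],"rot":[0,0,0],"jaw":35},{"delta_pos":[0,0,0],"rot":[0,0,0],"jaw":35},{"delta_pos":[0,0,0],"rot":[0,0,0],"jaw":35}]'; python3 -c "
from bench import arm
s=arm.read_state();print(s['position'],s['contact_force'],s['wrist_torque'],s['gripper_width'])"
```

```text
clock: 5.52
position: [469.2, -27.7, 71.9]
ee_rot: [0.114, 0.699, -0.697, -0.112]
contact_force: [-2.1, 3.8, 7.5]
gripper_width: 43.3
[469.20880956 -27.6617756   71.8983211 ] [-2.10458672  3.76078684  7.50117807] [ 1.21566975  0.53619312 -0.14185426] 43.34493417488611
```

```bash
python3 look.py w4
```

```text
joints [ 0.3  0.3 -0.6 -0.  -0.7  1. ] jaw yaw -108.44559798501149
[[-0.9  0.  -0.3]
 [ 0.3  0.  -0.9]
 [-0.  -1.  -0. ]]
[469.2 -27.7  71.9] cam [544.7 -53.6 213.4]
sleeve_mid [([289.0, 208.0], 0.7)]
handle [([542.0, 187.0], 0.97), ([293.0, 322.0], 0.73), ([51.0, 379.0], 0.61)]
pot_left [([247.0, 336.0], 0.94)]
pot_right [([382.0, 184.0], 0.7), ([233.0, 86.0], 0.2)]
```

View pics/w4.png

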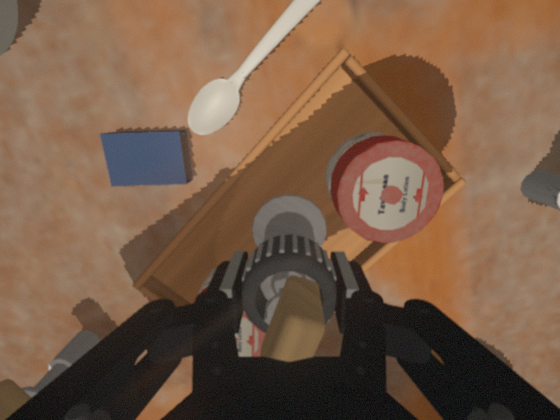

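Both pads sit on the ribbed sleeve at about (235,275) and (345,275), grip block free between them. Turn clockwise (+ about tool y, which points down).

```bash
python3 -m creep '[{"delta_pos":[0,0,0],"rot":[0,0.05,0],"jaw":35},{"delta_pos":[0,0,0],"rot":[0,0.1,0],"jaw":35},{"delta_pos":[0,0,0],"rot":[0,0.1,0],"jaw":35},{"delta_pos":[0,0,0],"rot":[0,0.1,0],"jaw":35},{"delta_pos":[0,0,0],"rot":[0,0.1,0],"jaw":35},{"delta_pos":[0,0,0],"rot":[0,0.1,0],"jaw":35},{"delta_pos":[0,0,0],"rot":[0,0.1,0],"jaw":35},{"delta_pos":[0,0,0],"rot":[0,0.1,0],"jaw":35},{"delta_pos":[0,0,0],"rot":[0,0.1,0],"jaw":35},{"delta_pos":[0,0,0],"rot":[0,0,0],"jaw":35}]'; cat > st.py <<'E'
from h import *
np.set_printoptions(precision=2,suppress=True)
s=arm.read_state();M=Ro.from_quat(s['ee_rot']).as_matrix()
print(s['position'],s['contact_force'],s['wrist_torque'],"tool tq",M.T@s['wrist_torque'],"yaw",np.degrees(np.arctan2(M[1,2],M[0,2])),s['gripper_width'],s['clock'],s['joints'])
E
python3 st.py
```

```text
clock: 6.6
position: [467.5, -29.5, 71.9]
ee_rot: [-0.392, -0.588, 0.589, 0.392]
contact_force: [-3.9, -3.5, 9.7]
gripper_width: 43.5
[467.46 -29.48  71.86] [-3.94 -3.55  9.7 ] [-1.1   0.9  -0.12] tool tq [1.25 0.12 0.67] yaw -157.31043168640062 43.54167254603765 6.6 [ 0.29  0.32 -0.58  0.   -0.68  0.11]
```

```bash
python3 -m creep '[{"delta_pos":[0,0,0],"rot":[0,0.05,0],"jaw":35},{"delta_pos":[0,0,0],"rot":[0,0.05,0],"jaw":35},{"delta_pos":[0,0,0],"rot":[0,0.05,0],"jaw":35},{"delta_pos":[0,0,0],"rot":[0,0,0],"jaw":35},{"delta_pos":[0,0,0],"rot":[0,0,0],"jaw":35},{"delta_pos":[0,0,0],"rot":[0,0,0],"jaw":35},{"delta_pos":[0,0,0],"rot":[0,0,0],"jaw":35},{"delta_pos":[0,0,0],"rot":[0,0,0],"jaw":35},{"delta_pos":[0,0,0],"rot":[0,0,0],"jaw":35},{"delta_pos":[0,0,0],"rot":[0,0,0],"jaw":35}]'; python3 st.py; python3 look.py w5
```

```text
clock: 7.43
position: [467.1, -29.6, 71.9]
ee_rot: [-0.434, -0.557, 0.559, 0.434]
contact_force: [-4.9, -4.4, 10.8]
gripper_width: 43.1
[467.05 -29.62  71.86] [-4.89 -4.39 10.76] [-1.11  1.15 -0.15] tool tq [1.39 0.15 0.79] yaw -165.74027062940726 43.104338048279885 7.4333 [ 0.29  0.32 -0.58  0.   -0.68 -0.04]
joints [ 0.3  0.3 -0.6  0.  -0.7 -0. ] jaw yaw -165.74027062940726
[[-0.2 -0.  -1. ]
 [ 1.  -0.  -0.2]
 [-0.  -1.   0. ]]
[467.1 -29.6  71.9] cam [ 487.  -107.3  213.2]
sleeve_mid [([281.0, 197.0], 0.82)]
handle [([281.0, 323.0], 0.77), ([334.0, 336.0], 0.59)]
pot_left [([330.0, 337.0], 0.63)]
pot_right [([277.0, 141.0], 0.58)]
```

View pics/w5.png

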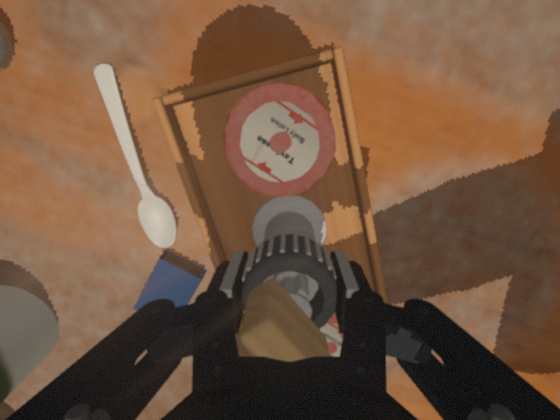

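Pads still on the sleeve; caddy's near end corners at (162,98) and (338,48), pot_right at (279,139).

```bash
python3 - <<'E'
from h import *
np.set_printoptions(precision=1,suppress=True)
cal=np.load("cal.npy",allow_pickle=True).item()
a,b=[atz("wrist",p,29,cal) for p in [(160,99),(339,48)]];print(a,b,np.linalg.norm(a-b),"caddy yaw",np.degrees(np.arctan2(*(a-b)[1::-1])),atz("wrist",(279,139),63,cal))
E
python3 -m creep '[{"delta_pos":[0,0,0],"rot":[0,0.05,0],"jaw":35},{"delta_pos":[0,0,0],"rot":[0,0.05,0],"jaw":35},{"delta_pos":[0,0,0],"rot":[0,0.02,0],"jaw":35},{"delta_pos":[0,0,0],"rot":[0,0,0],"jaw":35},{"delta_pos":[0,0,0],"rot":[0,0,0],"jaw":35},{"delta_pos":[0,0,0],"rot":[0,0,0],"jaw":35},{"delta_pos":[0,0,0],"rot":[0,0,0],"jaw":35},{"delta_pos":[0,0,0],"rot":[0,0,0],"jaw":35},{"delta_pos":[0,0,0],"rot":[0,0,0],"jaw":35},{"delta_pos":[0,0,0],"rot":[0,0,0],"jaw":35}]'; python3 st.py
python3 - <<'E'
from h import *
for t in ["handle","pot_right"]:print([(d["location"],d["p"]) for d in (arm.get_image("wrist"),arm.find_in("wrist",t))[1]][:2])
E
```

```text
[561.4 -94.8  29. ] [ 467.7 -146.3   29. ] 106.88353062071066 caddy yaw 28.763874501416588 [488.1 -92.9  63. ]
clock: 8.52
position: [466.8, -29.6, 71.9]
ee_rot: [-0.466, -0.531, 0.533, 0.466]
contact_force: [-5.9, -3.1, 12.3]
gripper_width: 43.6
[466.83 -29.58  71.88] [-5.87 -3.15 12.3 ] [-0.84  1.38  0.64] tool tq [ 1.48 -0.64  0.66] yaw -172.43165105300025 43.590955650151614 8.5167 [ 0.29  0.32 -0.58  0.   -0.68 -0.16]
[([276.7, 326.1], 0.77)]
[([265.2, 140.9], 0.61)]
```

```bash
python3 -m creep '[{"delta_pos":[0,0,0],"rot":[0,0.03,0],"jaw":35},{"delta_pos":[0,0,0],"rot":[0,0.03,0],"jaw":35},{"delta_pos":[0,0,0],"rot":[0,0.02,0],"jaw":35},{"delta_pos":[0,0,0],"rot":[0,0,0],"jaw":35},{"delta_pos":[0,0,0],"rot":[0,0,0],"jaw":35},{"delta_pos":[0,0,0],"rot":[0,0,0],"jaw":35},{"delta_pos":[0,0,0],"rot":[0,0,0],"jaw":35},{"delta_pos":[0,0,0],"rot":[0,0,0],"jaw":35},{"delta_pos":[0,0,0],"rot":[0,0,0],"jaw":35},{"delta_pos":[0,0,0],"rot":[0,0,0],"jaw":35}]'; python3 st.py;  python3 look.py w6
```

```text
clock: 9.55
position: [468.3, -28.7, 71.9]
ee_rot: [0.487, 0.513, -0.513, -0.486]
contact_force: [-3.8, -0.5, 9.2]
gripper_width: 43.3
[468.27 -28.71  71.91] [-3.78 -0.48  9.19] [-0.19  0.76  0.46] tool tq [ 0.77 -0.46  0.15] yaw -177.03273296950294 43.283432223033095 9.55 [ 0.29  0.32 -0.58  0.   -0.68 -0.24]
joints [ 0.3  0.3 -0.6  0.  -0.7 -0.2] jaw yaw -177.03273296950294
[[-0.1  0.  -1. ]
 [ 1.  -0.  -0.1]
 [-0.  -1.  -0. ]]
[468.3 -28.7  71.9] cam [ 472.4 -108.9  213.2]
sleeve_mid []
handle [([278.0, 326.0], 0.93)]
pot_left [([334.0, 334.0], 0.88)]
pot_right [([264.0, 142.0], 0.7)]
```

View pics/w6.png

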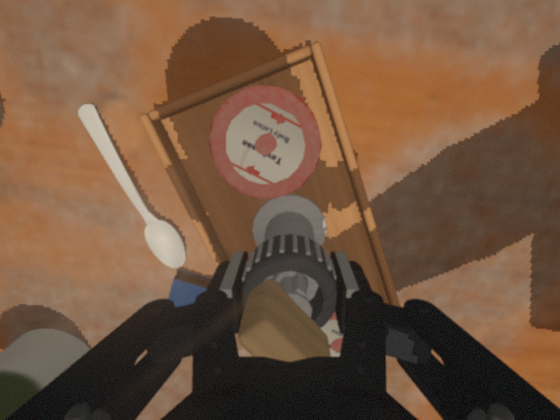

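The image is unchanged from the previous look although the tool turned 0.08 rad, so caddy, sleeve and handle now turn together: the sleeve is at its stop or the caddy slipped early. To settle which, I'll press down slightly (more table friction) and turn a little more.

```bash
python3 -m creep '[{"delta_pos":[0,2,0],"rot":[0,0,0],"jaw":35},{"delta_pos":[0,2,0],"rot":[0,0,0],"jaw":35},{"delta_pos":[0,0,0],"rot":[0,0,0],"jaw":35},{"delta_pos":[0,0,0],"rot":[0,0.03,0],"jaw":35},{"delta_pos":[0,0,0],"rot":[0,0.03,0],"jaw":35},{"delta_pos":[0,0,0],"rot":[0,0.03,0],"jaw":35},{"delta_pos":[0,0,0],"rot":[0,0.03,0],"jaw":35},{"delta_pos":[0,0,0],"rot":[0,0,0],"jaw":35},{"delta_pos":[0,0,0],"rot":[0,0,0],"jaw":35},{"delta_pos":[0,0,0],"rot":[0,0,0],"jaw":35}]'; python3 st.py;  python3 look.py w7; python3 - <<'E'
import cv2,numpy as np
a,b,c=[cv2.imread(f"pics/w{i}.png",0)[90:200,200:330].astype(np.float32) for i in (6,7,5)]
print("w6->w7",cv2.phaseCorrelate(a,b),"w5->w6",cv2.phaseCorrelate(c,a))
E
```

```text
clock: 10.63
position: [467.7, -30.5, 70.9]
ee_rot: [0.517, 0.482, -0.484, -0.515]
contact_force: [-8.6, -6.5, 32.5]
gripper_width: 43.0
[467.7  -30.55  70.9 ] [-8.56 -6.54 32.5 ] [-2.    3.05  0.48] tool tq [ 2.91 -0.5   2.2 ] yaw 176.19857161569124 43.04306035630133 10.6333 [ 0.29  0.32 -0.58  0.01 -0.68 -0.36]
joints [ 0.3  0.3 -0.6  0.  -0.7 -0.4] jaw yaw 176.19857161569124
[[ 0.1 -0.  -1. ]
 [ 1.  -0.   0.1]
 [-0.  -1.   0. ]]
[467.7 -30.5  70.9] cam [ 462.6 -110.2  212.5]
sleeve_mid [([285.0, 210.0], 0.79)]
handle []
pot_left [([334.0, 339.0], 0.83)]
pot_right [([250.0, 148.0], 0.61)]
w6->w7 ((-0.6509462917878608, 0.6178423553025354), 0.1032530931778896) w5->w6 ((0.5440825070569844, 0.24870276805772562), 0.13903509822892554)
```

```bash
python3 - <<'E'
import cv2,numpy as np
I={i:cv2.imread(f"pics/w{i}.png") for i in (4,5,6,7)}
tiles=[cv2.resize(I[i][225:345,225:355],None,fx=3.07,fy=2.5,interpolation=cv2.INTER_CUBIC)[:300,:400] for i in (4,5,6,7)]
cv2.imwrite("pics/ribs.png",np.vstack([np.hstack(tiles[:2]),np.hstack(tiles[2:])]))
E
```

```text
(no output)
```

View pics/ribs.png

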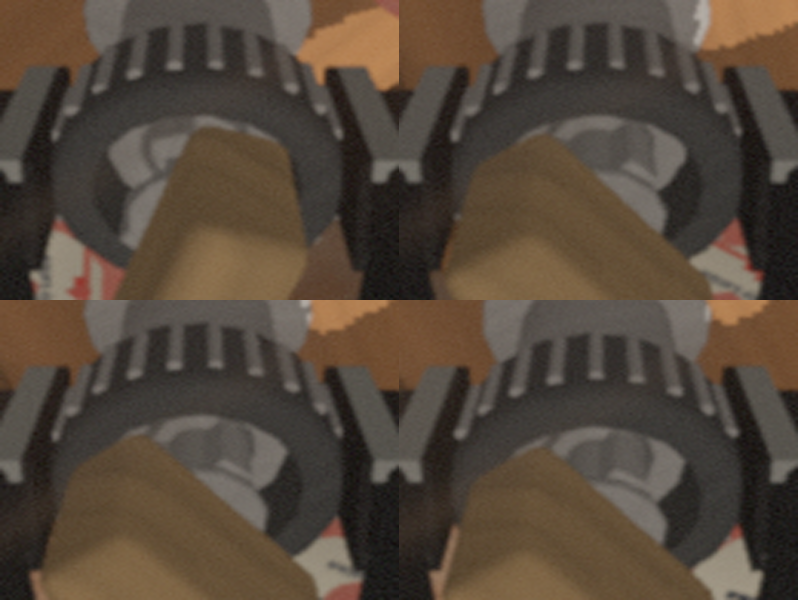

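```bash
python3 - <<'E'
from h import *
np.set_printoptions(precision=1,suppress=True)
k=arm.calibration("wrist");s=arm.read_state()
R0=np.array(k["R"]);t0=np.array(k["t"]);M0=Ro.from_quat(s["ee_rot"]).as_matrix();p0=s["position"]
# camera in tool frame
Rct=R0@M0;tct=R0@p0+t0
poses={4:(469.2,-27.7,71.9,-108.446),5:(467.1,-29.6,71.9,-165.74),6:(468.27,-28.71,71.9,-177.03),7:(467.7,-30.55,70.9,176.2)}
for i,(x,y,z,yaw) in poses.items():
    a=np.radians(yaw);M=np.c_[[-(-np.sin(a))*0,0,0],[0,0,-1],[np.cos(a),np.sin(a),0]]
    M[:,0]=np.cross(M[:,1],M[:,2])
    R=Rct@M.T;t=tct-R@np.array([x,y,z]);cal=dict(k,R=R,t=t)
    im=cv2.imread(f"pics/w{i}.png");hsv=cv2.cvtColor(im,cv2.COLOR_BGR2HSV)
    m=(((hsv[...,0]>172)|(hsv[...,0]<5))&(hsv[...,1]>90)&(hsv[...,2]>60)).astype(np.uint8);m[225:]=0;m[:,:180]=0
    n,lab,st,ce=cv2.connectedComponentsWithStats(cv2.morphologyEx(m,cv2.MORPH_OPEN,np.ones((3,3))))
    j=1+np.argmax(st[1:,4]);c=max(cv2.findContours((lab==j).astype(np.uint8),0,1)[0],key=len)
    el=cv2.fitEllipse(cv2.convexHull(c));P=atz("wrist",el[0],61,cal)
    v=P[:2]-[467.5,-28.7];print(i,np.array(el[0]),np.array(el[1]),P,np.linalg.norm(v),"ang",np.degrees(np.arctan2(v[1],v[0])))
    # ribs: bright columns in strip along the arc
    g=cv2.cvtColor(im,cv2.COLOR_BGR2GRAY).astype(float)
    th=np.radians(np.arange(-128,-52,.5));cx,cy=289.5,282.
    prof=np.mean([cv2.remap(g.astype(np.float32),(cx+r*1.0*np.cos(th)).astype(np.float32)[None],(cy+r*.95*np.sin(th)).astype(np.float32)[None],1)[0] for r in (40,42,44,46)],0)
    F=np.exp(-1j*24*th)@(prof-prof.mean());print("   rib phase deg",np.degrees(np.angle(F))/24)
E
```

```text
4 [371.5 151.3] [26.1 57.7] [513.  -86.5  61. ] 73.55407873322427 ang -51.82203427526251
   rib phase deg -5.684392794667532
5 [264.9 167.7] [6.6 9.7] [492.  -76.6  61. ] 53.81162405344271 ang -62.8611083426087
   rib phase deg -6.3214449251445215
6 [252.4 171. ] [ 5.2 10.6] [490.  -77.6  61. ] 53.83828300927481 ang -65.33173295655507
   rib phase deg -5.799660863847048
7 [254.7 122.2] [4.2 5.1] [ 479.7 -106.    61. ] 78.20859772862329 ang -81.04858078990657
   rib phase deg 0.9916517053411247
```

```bash
python3 - <<'E'
from h import *
k=arm.calibration("wrist");s=arm.read_state()
R0=np.array(k["R"]);t0=np.array(k["t"]);M0=Ro.from_quat(s["ee_rot"]).as_matrix();p0=s["position"]
Rct=R0@M0;tct=R0@p0+t0
poses={4:(469.2,-27.7,71.9,-108.446,387,190),5:(467.1,-29.6,71.9,-165.74,279,139),6:(468.27,-28.71,71.9,-177.03,266,141),7:(467.7,-30.55,70.9,176.2,252,147)}
for i,(x,y,z,yaw,u,w) in poses.items():
    a=np.radians(yaw);Y=np.array([0,0,-1.]);Z=np.array([np.cos(a),np.sin(a),0]);M=np.c_[np.cross(Y,Z),Y,Z]
    R=Rct@M.T;t=tct-R@np.array([x,y,z]);P=atz("wrist",(u,w),63,dict(k,R=R,t=t))
    v=P[:2]-[467.5,-28.7];print(i,P.round(1),np.linalg.norm(v).round(1),"ang",np.degrees(np.arctan2(v[1],v[0])).round(1))
E
```

```text
4 [491.2 -89.1  63. ] 64.9 ang -68.6
5 [488.4 -92.8  63. ] 67.4 ang -72.0
6 [483.2 -93.5  63. ] 66.7 ang -76.4
7 [482.  -94.3  63. ] 67.2 ang -77.5
```

Ribs stayed with the pads through w6 (no slip), while the caddy turned ~8° at the end. With extra down-force the pads slipped and the sleeve did not move further, so the sleeve is at its stop. Release and rise.

```bash
python3 -m creep '[{"delta_pos":[0,-2,0],"rot":[0,0,0],"jaw":35},{"delta_pos":[0,-2,0],"rot":[0,0,0],"jaw":45},{"delta_pos":[0,-1,0],"rot":[0,0,0],"jaw":55},{"delta_pos":[0,0,0],"rot":[0,0,0],"jaw":70},{"delta_pos":[0,0,0],"rot":[0,0,0],"jaw":85},{"delta_pos":[0,0,0],"rot":[0,0,0],"jaw":85},{"delta_pos":[0,0,0],"rot":[0,0,0],"jaw":85},{"delta_pos":[0,0,0],"rot":[0,0,0],"jaw":85},{"delta_pos":[0,-10,0],"rot":[0,0,0],"jaw":85},{"delta_pos":[0,-20,0],"rot":[0,0,0],"jaw":85}]'
python3 -m creep '[{"delta_pos":[0,-20,0],"rot":[0,0,0],"jaw":85},{"delta_pos":[0,-20,0],"rot":[0,0,0],"jaw":85},{"delta_pos":[0,-20,0],"rot":[0,0,0],"jaw":85},{"delta_pos":[0,-20,0],"rot":[0,0,0],"jaw":85},{"delta_pos":[0,-20,0],"rot":[0,0,0],"jaw":85},{"delta_pos":[0,0,0],"rot":[0,0,0],"jaw":85},{"delta_pos":[0,0,0],"rot":[0,0,0],"jaw":85},{"delta_pos":[0,0,0],"rot":[0,0,0],"jaw":85},{"delta_pos":[0,0,0],"rot":[0,0,0],"jaw":85},{"delta_pos":[0,0,0],"rot":[0,0,0],"jaw":85}]'
python3 look.py w8; python3 st.py
```

```text
clock: 11.72
position: [466.2, -28.8, 99.5]
ee_rot: [-0.516, -0.48, 0.484, 0.519]
contact_force: [0.7, 0.5, -0.1]
gripper_width: 84.8
clock: 12.55
position: [467.3, -28.6, 200.2]
ee_rot: [-0.517, -0.481, 0.483, 0.518]
contact_force: [0.5, -0.2, 0.3]
gripper_width: 84.9
joints [ 0.3  0.1 -0.4 -0.  -1.  -0.4] jaw yaw 175.92487394215192
[[ 0.1 -0.  -1. ]
 [ 1.  -0.   0.1]
 [-0.  -1.   0. ]]
[467.3 -28.6 200.2] cam [ 462.1 -108.7  341.5]
sleeve_mid [([282.0, 178.0], 0.94), ([59.0, 133.0], 0.46)]
handle [([289.0, 223.0], 0.83), ([344.0, 352.0], 0.79), ([306.0, 3.0], 0.77)]
pot_left [([326.0, 246.0], 0.7)]
pot_right [([270.0, 132.0], 0.72)]
[467.88 -28.52 200.96] [-0.24 -0.09 -0.35] [ 0.04  0.02 -0.04] tool tq [ 0.03  0.04 -0.04] yaw 175.93354705193974 84.94430808064745 12.8 [ 0.29  0.14 -0.41  0.   -1.02 -0.36]
```

View pics/w8.png

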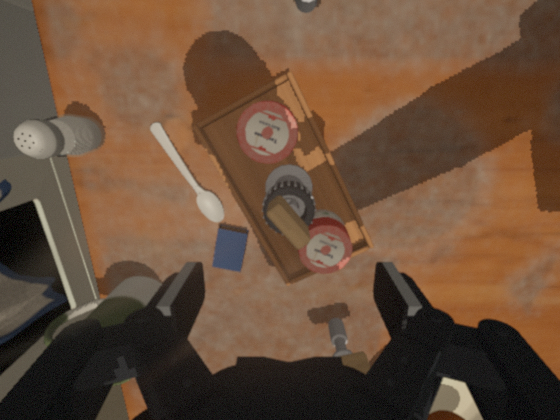

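Caddy and both pots intact, sleeve at (290,204), grip block from about (277,202) to (306,242), all clear of the gripper. Measure the block's axis.

```bash
python3 - <<'E'
from h import *
np.set_printoptions(precision=1,suppress=True)
cal=np.load("cal.npy",allow_pickle=True).item()
for d in arm.masks_of("wrist","handle"):
    m=d["pixels"].astype(np.uint8);
    if abs(d["location"][1]-223)>25: continue
    ys,xs=np.nonzero(m);print(d["location"],m.sum())
    box=cv2.boxPoints(cv2.minAreaRect(np.c_[xs,ys].astype(np.float32)));print(box)
    W=np.array([atz("wrist",b,130,cal) for b in box]);print(W)
    for i in range(2):
        v=W[i+1]-W[i];print(np.linalg.norm(v),np.degrees(np.arctan2(v[1],v[0]))%180)
    print("centre",W.mean(0))
C=atz("wrist",(290,204),99,cal);print("sleeve",C)
v=atz("wrist",(327,248),63,cal)-atz("wrist",(267.5,132),63,cal);print("pots",np.linalg.norm(v),np.degrees(np.arctan2(v[1],v[0]))-90)
im=cv2.imread("pics/w8.png")[165:285,235:395];cv2.imwrite("pics/w8c.png",cv2.resize(im,None,fx=5,fy=5,interpolation=2))
E
```

```text
[287.4, 221.9] 1318
[[260.9 208.7]
 [283.4 190.7]
 [318.7 234.9]
 [296.2 252.8]]
[[487.7 -39.5 130. ]
 [469.8 -52.3 130. ]
 [445.2 -15.  130. ]
 [463.5  -0.9 130. ]]
21.97582032837528 35.37097702336064
44.644249466990864 123.43157055667437
centre [466.5 -26.9 130. ]
sleeve [466.1 -31.8  99. ]
pots 131.04398389156572 22.719184069491163
```

View pics/w8c.png

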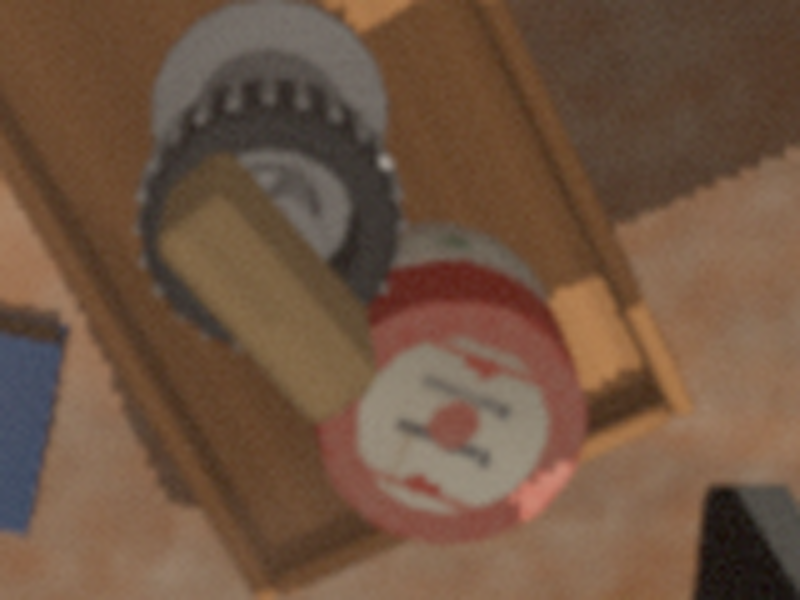

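Top face of the grip: corners (267,212.6), (279.4,204), (310.6,238), (298,249).

```bash
python3 - <<'E'
from h import *
np.set_printoptions(precision=2,suppress=True)
cal=np.load("cal.npy",allow_pickle=True).item()
q=[atz("wrist",p,137,cal) for p in [(267,212.6),(279.4,204),(310.6,238),(298,249)]]
a=(q[0]+q[1])/2;b=(q[2]+q[3])/2;v=b-a;th=np.degrees(np.arctan2(v[1],v[0]))%180
C=sum(q)/4;print(C,np.linalg.norm(v),"long axis",th,"pinch",th-90,np.linalg.norm(q[0]-q[1]))
s=arm.read_state();M=Ro.from_quat(s["ee_rot"]).as_matrix();yaw=np.degrees(np.arctan2(M[1,2],M[0,2]))
d=(th-90-yaw+90)%180-90;print("ccw by",d,np.radians(d));print("tool delta",M.T@np.r_[C[:2]-s["position"][:2],0])
E
```

```text
[467.41 -26.6  137.  ] 36.379447245975705 long axis 125.29328272286727 pinch 35.293282722867275 11.25892248451838
ccw by 39.36121549570652 0.6869828079870907
tool delta [ 1.87 -0.    0.64]
```

```bash
python3 -m creep '[{"delta_pos":[1,0,0],"rot":[0,-0.069,0],"jaw":85},{"delta_pos":[0,0,0],"rot":[0,-0.069,0],"jaw":85},{"delta_pos":[0,0,0],"rot":[0,-0.069,0],"jaw":85},{"delta_pos":[0,0,0],"rot":[0,-0.069,0],"jaw":70},{"delta_pos":[0,0,0],"rot":[0,-0.069,0],"jaw":50},{"delta_pos":[0,0,0],"rot":[0,-0.069,0],"jaw":50},{"delta_pos":[0,0,0],"rot":[0,-0.069,0],"jaw":50},{"delta_pos":[0,0,0],"rot":[0,-0.069,0],"jaw":50},{"delta_pos":[0,0,0],"rot":[0,-0.069,0],"jaw":50},{"delta_pos":[0,0,0],"rot":[0,-0.069,0],"jaw":50}]'
python3 -m creep '[{"delta_pos":[0,11,0],"rot":[0,0,0],"jaw":50},{"delta_pos":[0,11,0],"rot":[0,0,0],"jaw":50},{"delta_pos":[0,11,0],"rot":[0,0,0],"jaw":50},{"delta_pos":[0,11,0],"rot":[0,0,0],"jaw":50},{"delta_pos":[0,11,0],"rot":[0,0,0],"jaw":50},{"delta_pos":[0,11,0],"rot":[0,0,0],"jaw":50},{"delta_pos":[0,11,0],"rot":[0,0,0],"jaw":50},{"delta_pos":[0,10,0],"rot":[0,0,0],"jaw":50},{"delta_pos":[0,0,0],"rot":[0,0,0],"jaw":50},{"delta_pos":[0,0,0],"rot":[0,0,0],"jaw":50}]'
python3 look.py w9; python3 st.py
```

```text
clock: 13.68
position: [468.0, -27.5, 201.3]
ee_rot: [-0.323, -0.629, 0.629, 0.323]
contact_force: [0.2, 0.2, -0.0]
gripper_width: 50.0
clock: 14.52
position: [467.9, -27.6, 114.1]
ee_rot: [-0.324, -0.628, 0.629, 0.324]
contact_force: [0.0, -0.2, -0.0]
gripper_width: 49.8
joints [ 0.3  0.3 -0.5  0.  -0.8  0.3] jaw yaw -144.5276874308995
[[-0.6 -0.  -0.8]
 [ 0.8 -0.  -0.6]
 [ 0.  -1.   0. ]]
[467.9 -27.6 114.1] cam [514.6 -93.1 255.3]
sleeve_mid [([277.0, 190.0], 0.93)]
handle [([518.0, 31.0], 0.89), ([284.0, 279.0], 0.65)]
pot_left [([265.0, 312.0], 0.77)]
pot_right [([168.0, 223.0], 0.71), ([325.0, 141.0], 0.64)]
[468.53 -27.38 115.01] [-0.12 -0.04  0.33] [-0.01  0.04 -0.01] tool tq [ 0.04  0.01 -0.02] yaw -144.52732493797419 49.759551126814245 14.7667 [ 0.29  0.25 -0.53  0.   -0.79  0.33]
```

```bash
python3 -m creep '[{"delta_pos":[0,1,0],"rot":[0,0,0],"jaw":40},{"delta_pos":[0,1,0],"rot":[0,0,0],"jaw":30},{"delta_pos":[0,0,0],"rot":[0,0,0],"jaw":22},{"delta_pos":[0,0,0],"rot":[0,0,0],"jaw":16},{"delta_pos":[0,0,0],"rot":[0,0,0],"jaw":12},{"delta_pos":[0,0,0],"rot":[0,0,0],"jaw":5},{"delta_pos":[0,0,0],"rot":[0,0,0],"jaw":0},{"delta_pos":[0,0,0],"rot":[0,0,0],"jaw":0},{"delta_pos":[0,0,0],"rot":[0,0,0],"jaw":0},{"delta_pos":[0,0,0],"rot":[0,0,0],"jaw":0}]'
python3 -m creep '[{"delta_pos":[0,0,0],"rot":[0,0,0],"jaw":0},{"delta_pos":[0,0,0],"rot":[0,0,0],"jaw":0},{"delta_pos":[0,0,0],"rot":[0,0,0],"jaw":0},{"delta_pos":[0,0,0],"rot":[0,0,0],"jaw":0},{"delta_pos":[0,-1,0],"rot":[0,0,0],"jaw":0},{"delta_pos":[0,-1,0],"rot":[0,0,0],"jaw":0},{"delta_pos":[0,-1,0],"rot":[0,0,0],"jaw":0},{"delta_pos":[0,-1,0],"rot":[0,0,0],"jaw":0},{"delta_pos":[0,-1,0],"rot":[0,0,0],"jaw":0},{"delta_pos":[0,0,0],"rot":[0,0,0],"jaw":0}]'
python3 look.py w10; python3 st.py
```

```text
clock: 15.6
position: [469.1, -27.0, 112.8]
ee_rot: [0.325, 0.629, -0.628, -0.323]
contact_force: [3.1, 4.4, 0.8]
gripper_width: 12.7
clock: 16.43
position: [466.5, -28.1, 116.4]
ee_rot: [-0.323, -0.628, 0.629, 0.325]
contact_force: [-0.8, 0.8, -7.9]
gripper_width: 12.7
joints [ 0.3  0.2 -0.5 -0.  -0.8  0.3] jaw yaw -144.57203720724792
[[-0.6 -0.  -0.8]
 [ 0.8 -0.  -0.6]
 [ 0.  -1.   0. ]]
[466.5 -28.1 116.4] cam [513.4 -93.5 257.5]
sleeve_mid [([270.0, 187.0], 0.69)]
handle [([517.0, 30.0], 0.79), ([289.0, 282.0], 0.74)]
pot_left [([286.0, 333.0], 0.87), ([327.0, 139.0], 0.25)]
pot_right [([329.0, 141.0], 0.76)]
[467.72 -27.58 117.1 ] [ 0.43 -0.58 -8.62] [-0.01 -0.11  0.03] tool tq [-0.08 -0.03  0.07] yaw -144.54081311826263 13.223639305895041 16.6833 [ 0.29  0.25 -0.52 -0.   -0.8   0.33]
```

```bash
python3 -m creep '[{"delta_pos":[0,-2,0],"rot":[0,0,0],"jaw":0},{"delta_pos":[0,-3,0],"rot":[0,0,0],"jaw":0},{"delta_pos":[0,-4,0],"rot":[0,0,0],"jaw":0},{"delta_pos":[0,-4,0],"rot":[0,0,0],"jaw":0},{"delta_pos":[0,-4,0],"rot":[0,0,0],"jaw":0},{"delta_pos":[0,-4,0],"rot":[0,0,0],"jaw":0},{"delta_pos":[0,-4,0],"rot":[0,0,0],"jaw":0},{"delta_pos":[0,-3,0],"rot":[0,0,0],"jaw":0},{"delta_pos":[0,-2,0],"rot":[0,0,0],"jaw":0},{"delta_pos":[0,0,0],"rot":[0,0,0],"jaw":0}]'
python3 look.py w11; python3 st.py; python3 - <<'E'
import cv2,numpy as np
I=[cv2.imread(f"pics/w{i}.png",0).astype(np.float32) for i in (9,10,11)]
w=(slice(80,230),slice(250,380))
for a,b in ((0,1),(1,2)):
    print(cv2.phaseCorrelate(I[a][w].copy(),I[b][w].copy(),cv2.createHanningWindow((130,150),cv2.CV_32F)))
from h import *
for c in ("top","scene"):
    im=arm.get_image(c);cv2.imwrite(f"pics/{c}11.png",im[...,::-1])
    for t in ["pot_left","pot_right","handle"]: print(c,t,[(np.round(d["location"]).tolist(),round(d["p"],2)) for d in arm.find_in(c,t)][:3])
E
```

```text
clock: 17.52
position: [468.3, -27.4, 147.9]
ee_rot: [0.324, 0.629, -0.628, -0.324]
contact_force: [-0.6, 0.5, -7.4]
gripper_width: 12.9
joints [ 0.3  0.2 -0.5  0.  -0.9  0.3] jaw yaw -144.5284778093216
[[-0.6  0.  -0.8]
 [ 0.8  0.  -0.6]
 [-0.  -1.  -0. ]]
[468.3 -27.4 147.9] cam [514.7 -93.  289.1]
sleeve_mid [([269.0, 188.0], 0.74), ([24.0, 369.0], 0.67)]
handle [([496.0, 35.0], 0.77), ([290.0, 284.0], 0.67), ([191.0, 392.0], 0.57)]
pot_left [([284.0, 334.0], 0.8)]
pot_right [([328.0, 141.0], 0.8)]
[467.82 -27.53 147.03] [ 0.24 -0.03 -8.18] [-0.03  0.01  0.02] tool tq [ 0.03 -0.02  0.02] yaw -144.53835780312298 13.1506254014563 17.7667 [ 0.29  0.21 -0.48 -0.   -0.88  0.33]
((2.9888206849620502, -0.060994950118981706), 0.8735136443715037)
((0.5345933328126904, -0.004622448007651769), 0.8989573968957971)
top pot_left []
top pot_right [([320.0, 238.0], 0.37)]
top handle [([353.0, 252.0], 0.47)]
scene pot_left [([236.0, 233.0], 0.64)]
scene pot_right [([289.0, 248.0], 0.65), ([261.0, 250.0], 0.16)]
scene handle [([194.0, 208.0], 0.93), ([317.0, 286.0], 0.82), ([270.0, 204.0], 0.47)]
```

Caddy is stationary in the wrist image while rising 30 mm: it's off the table and not tilting. Lift the remaining ~66 mm.

```bash
python3 -m creep '[{"delta_pos":[0,-2,0],"rot":[0,0,0],"jaw":0},{"delta_pos":[0,-4,0],"rot":[0,0,0],"jaw":0},{"delta_pos":[0,-4,0],"rot":[0,0,0],"jaw":0},{"delta_pos":[0,-4,0],"rot":[0,0,0],"jaw":0},{"delta_pos":[0,-4,0],"rot":[0,0,0],"jaw":0},{"delta_pos":[0,-4,0],"rot":[0,0,0],"jaw":0},{"delta_pos":[0,-4,0],"rot":[0,0,0],"jaw":0},{"delta_pos":[0,-4,0],"rot":[0,0,0],"jaw":0},{"delta_pos":[0,-4,0],"rot":[0,0,0],"jaw":0},{"delta_pos":[0,-4,0],"rot":[0,0,0],"jaw":0}]'
python3 -m creep '[{"delta_pos":[0,-4,0],"rot":[0,0,0],"jaw":0},{"delta_pos":[0,-4,0],"rot":[0,0,0],"jaw":0},{"delta_pos":[0,-4,0],"rot":[0,0,0],"jaw":0},{"delta_pos":[0,-4,0],"rot":[0,0,0],"jaw":0},{"delta_pos":[0,-4,0],"rot":[0,0,0],"jaw":0},{"delta_pos":[0,-4,0],"rot":[0,0,0],"jaw":0},{"delta_pos":[0,-3,0],"rot":[0,0,0],"jaw":0},{"delta_pos":[0,-2,0],"rot":[0,0,0],"jaw":0},{"delta_pos":[0,0,0],"rot":[0,0,0],"jaw":0},{"delta_pos":[0,0,0],"rot":[0,0,0],"jaw":0}]'
python3 -m creep '[{"delta_pos":[0,0,0],"rot":[0,0,0],"jaw":0},{"delta_pos":[0,0,0],"rot":[0,0,0],"jaw":0},{"delta_pos":[0,0,0],"rot":[0,0,0],"jaw":0},{"delta_pos":[0,0,0],"rot":[0,0,0],"jaw":0},{"delta_pos":[0,0,0],"rot":[0,0,0],"jaw":0},{"delta_pos":[0,0,0],"rot":[0,0,0],"jaw":0},{"delta_pos":[0,0,0],"rot":[0,0,0],"jaw":0},{"delta_pos":[0,0,0],"rot":[0,0,0],"jaw":0},{"delta_pos":[0,0,0],"rot":[0,0,0],"jaw":0},{"delta_pos":[0,0,0],"rot":[0,0,0],"jaw":0}]'
python3 look.py w12; python3 st.py; python3 - <<'E'
import cv2,numpy as np
I=[cv2.imread(f"pics/w{i}.png",0).astype(np.float32) for i in (10,11,12)]
w=(slice(80,230),slice(250,380))
for a,b in ((0,2),(1,2)):
    print(cv2.phaseCorrelate(I[a][w].copy(),I[b][w].copy(),cv2.createHanningWindow((130,150),cv2.CV_32F)))
from h import *
im=arm.get_image("scene")
for t in ["pot_left","pot_right","caddy"]:
    r=[(np.round(d["location"]).tolist(),round(d["p"],2)) for d in arm.find_in("scene",t)][:2];print(t,r)
print("pots expected at 100mm up",proj("scene",[[438,30,138],[488,-93,138]]), "at 0", proj("scene",[[438,30,38],[488,-93,38]]))
E
```

```text
clock: 19.0
position: [468.0, -27.5, 185.7]
ee_rot: [0.324, 0.629, -0.629, -0.324]
contact_force: [-0.0, 0.5, -8.6]
gripper_width: 12.7
clock: 19.83
position: [468.0, -27.5, 214.3]
ee_rot: [0.324, 0.629, -0.628, -0.324]
contact_force: [0.1, -0.5, -8.6]
gripper_width: 12.6
clock: 20.67
position: [468.1, -27.5, 214.3]
ee_rot: [0.324, 0.629, -0.629, -0.324]
contact_force: [-0.3, 0.0, -8.3]
gripper_width: 13.3
joints [ 0.3  0.1 -0.4  0.  -1.1  0.3] jaw yaw -144.53567268736288
[[-0.6  0.  -0.8]
 [ 0.8 -0.  -0.6]
 [-0.  -1.  -0. ]]
[468.1 -27.5 214.3] cam [514.5 -93.  355.6]
sleeve_mid [([270.0, 186.0], 0.76), ([36.0, 340.0], 0.61), ([199.0, 195.0], 0.32)]
handle [([446.0, 47.0], 0.95), ([288.0, 283.0], 0.68)]
pot_left [([288.0, 331.0], 0.55)]
pot_right [([326.0, 140.0], 0.79)]
[468.07 -27.51 214.32] [-0.33  0.5  -8.23] [-0.03  0.01  0.01] tool tq [ 0.03 -0.01  0.01] yaw -144.53584391456815 12.647519795998305 20.9167 [ 0.29  0.13 -0.39 -0.   -1.05  0.33]
((0.5239852054278629, 0.015499440169577383), 0.9179266003267265)
((0.3770996951758434, -0.0754660661373805), 0.9090015548894435)
pot_left [([234.0, 207.0], 0.71)]
pot_right [([291.0, 219.0], 0.79)]
caddy [([262.0, 224.0], 0.64)]
pots expected at 100mm up [[237.21418871 206.79436613]
 [293.32262639 220.82702886]] at 0 [[239.43997662 243.87060316]
 [292.48209175 258.96476698]]
```

```bash
python3 -c "
from bench import arm
print(arm.job_done())"
```

```text
the job is handed in; nothing more can be done
None
```

I turned the sleeve clockwise to its stop, then gripped the handle by its wooden grip and lifted the caddy about 10 cm. It was hanging still there when I handed the job in, at about 21 s on the clock.

**Sleeve:** I judged the stop indirectly. The sleeve turned about 1.06 rad relative to the caddy, within my measuring error, from a start I didn't know (0 to 0.25 rad). At the end of the turn the caddy turned about 8° on the table along with the sleeve. When I pressed down to add friction, the pads slipped on the ribs and the sleeve did not turn any further. Turning the sleeve pushed the caddy down with up to about 32 N.

**Last checks:**
- **Height:** the TCP was at 214 mm, up from 113 mm at the grasp. Both pots appeared in the scene view within 3 px of where a 100 mm lift should put them.
- **Hold:** the load was a steady 8.3 N with almost no wrist moment, and the grip opening was about 13 mm.
- **Level and pots:** the caddy and right pot moved less than 1 px in the wrist view during the lift. They had moved 3 px as the grip closed and first took the load, probably from the fingers centring on the grip.

**Not seen directly:** I had used up the 12 viewable pictures, so I checked the grasp and the lift with numbers only. The other things on the table were never approached, but I did not re-measure their positions.

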